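# Count three soap cakes into the flip-top case

## Robot

A 6-joint arm with a two-finger parallel gripper is mounted at the origin on the work surface. World frame = base frame: x ahead of the robot, y to its left, z up, the work surface at z = 0. Lengths are in m, angles in rad, forces in N, time in s.
With the tool pointing down it reaches from about 0.3 to 0.825 m from the base axis. Payload 5.4 kg.
Tool frame: the origin (TCP) lies at the very end of the fingers, on their centre line; the grasp point (between the pads) lies 19 mm behind it; z points along the fingers, y is the line along which they close (so a half turn about z gives the same grasp; the last joint's range is limited). The gripper opens to 92 mm and grips with 3 to 60 N. Pads are 20 mm wide; open, the fingers measure 128 mm over their backs; the gripper's body (75 mm by 189 mm) begins 69 mm behind the grasp point.
Start: joints at [-1.374, 0.158, 1.597, -0, 1.386, -0.21], TCP at [0.227, -0.528, 0.215] pointing down, gripper open.
Joint ranges: [-2.91, 2.91], [-0.94, 2.29], [0.18, 2.7], [-1.29, 4.43], [0.17, 2.64], [-3, 3]. Speed limits (rad/s): [2.57, 2.57, 3.14, 3.14, 3.14, 3.14].

## Interface

Orientations are given as a rotation vector (axis times angle).
In Python, from station import manip, vision gives the robot as it stands. The module is installed in compiled form; this text tells all that it offers.
- The arm moves only by the tool step_arm, never from a script. Its argument "steps" is one flat list of numbers, 7 for each row, row after row: the shift along the tool's x, y, z normalised to -1 to 1, where 1 is 0.03 m, then the turn, a rotation vector about the tool's x, y, z normalised to -1 to 1, where 1 is 0.15 rad, then the opening, from 0 (shut) to 1 (fully open). In form: [tx, ty, tz, ax, ay, az, claw, tx, ty, tz, ax, ay, az, claw, ...]. A call has 1 to 10 rows; each row shifts and turns the commanded pose from where the row before left it, along the tool's axes as they then stand; what a row does not reach is not made up. A row lasts 1/10 s, in which the tool goes at most 50 mm and 8.59 degrees, less where a joint would pass 70% of its speed; a pose out of reach is approached as far as the arm can. A call with a number of a shift or a turn outside -1 to 1 is refused whole. A call with a gripper value outside its range is refused whole. The fingers move at their own pace and stop on an object; "squeeze" is the grip in N (left out, the last holds). Time passes only in rows, so rows that do not move let the fingers close. It gives the time, the measured TCP pose, the force, the opening and the grip force at its end, in the units of the state.
- manip.get_obs(): the state, without advancing time (a new reading comes with each control period).
- vision.camera(name): name is "scene" or "top" or "wrist"; returns a dict with "pixels" (480x640x3 uint8, blue, green, red), "range_z" (480x640 float32, m along the optical axis (not along the pixel's ray), 0 where there is no reading), "fx", "fy", "cx", "cy" (pixels), "world_from_camera" (4x4, takes a point from camera to world coordinates). Camera axes: x right, y up, looking along -z (the intrinsics and any distortion apply to the point x, -y, -z); pixel columns grow to the right and rows downward; lengths in m; the calibration is good to about 2 mm. A picture is of the moment at which its call begins.
- manip.close_job(): hands the job in; it is judged then, once.
The state is a dict: "time_s": time; "joints": joint angles; "qvel": joint speeds; "effort": joint torques, N m; "position": TCP position; "ee_rot": TCP orientation; "wrist_force": force on the tool from outside, world axes, zero at the start; "ft_torque": the same for the moment, N m; "grip_width": finger opening in m; "gripper_force": force on a finger pad.
Only numpy, scipy, OpenCV 4.12 (cv2) and the standard library are available. Lean on these libraries where they do the work, as an engineer would, in place of code of your own. Each camera call takes 0.05 s, during which the arm holds its last target. There are 200 camera calls.

## Task

Flip open the yellow soap case, slide exactly three of the five round soap cakes along the worktop through its open front until they are fully inside, and then shut the lid completely. The soap is soft: push it gently and do not lift it. Leave the other two cakes where they lie, and do not disturb the spoon cup, the glass jug or the oblong soap bar.

Things in the scene. Friction and masses are not known exactly. Their poses are not given: they have to be found in the camera images.
- case: yellow plastic soap case, fixed, 260 wide (y) x 98 deep (x) x 54 mm high. Walls 4 mm thick, 48 high, at +x (back) and +-y; no floor, so things slide in flat. Inside x -45 to +45, y -126 to +126 mm: room for three cakes side by side. Front (x = -45 mm) is open once the lid is up. Origin: centre of the inside, on the worktop
- lid (a joint): angle of the case's lid, rad: 0 shut, 1.65 fully open (just past upright). Spring-loaded: raised beyond about 0.8 it springs fully open and stays; pushed below about 0.3 it sinks shut by itself. Swinging it takes under 3 N at the handle
- lid_hinge (a point): middle of the lid's hinge line, which runs along the case's y at case x = +49, z = 50 mm. The shut lid is a 4 mm plate over the case (top face at z = 54 mm) with a front flap that closes the mouth (outer face at case x = -51, lower edge at z = 14 mm)
- lid_handle (a point): middle of the lid's round handle bar, 10 mm thick, along the case's y, 70 mm clear between its two end posts, 28 mm (centre) above the lid's top face and 82 mm in front of the hinge when shut (case frame x = -33, z = 82 mm); it moves with the lid, and is behind the lid when that is open
- cake0: one of five identical round cream soap cakes, 70 mm diameter, 28 mm high, about 120 g, lying flat in a loose row on a thin dark mat that is flush with the worktop; origin at the centre of the underside
- cake1: one of five identical round cream soap cakes, 70 mm diameter, 28 mm high, about 120 g, lying flat in a loose row on a thin dark mat that is flush with the worktop; origin at the centre of the underside
- cake2: one of five identical round cream soap cakes, 70 mm diameter, 28 mm high, about 120 g, lying flat in a loose row on a thin dark mat that is flush with the worktop; origin at the centre of the underside
- cake3: one of five identical round cream soap cakes, 70 mm diameter, 28 mm high, about 120 g, lying flat in a loose row on a thin dark mat that is flush with the worktop; origin at the centre of the underside
- cake4: one of five identical round cream soap cakes, 70 mm diameter, 28 mm high, about 120 g, lying flat in a loose row on a thin dark mat that is flush with the worktop; origin at the centre of the underside
- spooncup: bystander: steel spoon holder cup, 80 mm diameter, 110 mm high, spoons reach 190 mm; origin at the centre of its underside
- jug: bystander: glass jug, 100 mm diameter, 170 mm high, handle at its +y; origin at the centre of its underside
- bar: bystander: oblong cream soap bar 100 x 55 x 30 mm; origin at the centre of its underside
Not all that is in view belongs to the job. Leave any blue, green or turquoise look-alike of the cake2 alone.

How it is judged:
By the outcome, as a careful person would: the job done as asked, in the order asked, and still so for the second after the job is handed in, with the robot touching nothing.
It also fails if it takes over 72 s, if anything falls off the work surface, if the arm or the gripper's body presses on something with over 40 N, if the wrist force passes 120 N, or if a joint passes its speed limit or range.

## Working session

There is one attempt and no reset: what is moved stays moved. The work goes in short steps, Python scripts to look and compute and a tool call to move; the robot and the scene stay as the last step left them, time stands still between calls to the robot, and variables do not carry over. Pictures are saved under pics/ and viewed, at most 10 in all, crops included, and the job is handed in when it is done.

Besides the shell and the picture viewer there is one more tool, called after "Call:" in YAML: its name, and indented under it one key for each argument. step_arm: Moves the arm, as the interface text tells. Its arguments: {"type":"object","properties":{"steps":{"type":"array"},"squeeze":{"type":"number"}},"required":["steps"]}

```bash
mkdir -p pics; cat > h.py <<'E'
import numpy as np,cv2
from station import manip,vision
def shot(n,f=None):
    c=vision.camera(n)
    if f: cv2.imwrite('pics/'+f,c['pixels'])
    return c
def pts(c):
    z=c['range_z'];v,u=np.mgrid[0:480,0:640]
    P=np.stack([(u-c['cx'])/c['fx']*z,-(v-c['cy'])/c['fy']*z,-z],-1)
    T=c['world_from_camera'];return P@T[:3,:3].T+T[:3,3]
def plane(c,u,v,h):
    T=c['world_from_camera'];d=T[:3,:3]@np.array([(u-c['cx'])/c['fx'],-(v-c['cy'])/c['fy'],-1]);o=T[:3,3]
    return o+d*(h-o[2])/d[2]
E
python3 - <<'E'
from h import *
a=shot('scene','s1.png');b=shot('top','t1.png')
for c in(a,b):print({k:c[k] for k in c if k not in('pixels','range_z')})
o=manip.get_obs();print(o)
E
```

```text
{'fx': 542.2206241710172, 'fy': 542.2206241710172, 'cx': 320.22127231575826, 'cy': 228.94537934265622, 'world_from_camera': array([[ 0.34084127, -0.74196511,  0.5773344 ,  1.2784493 ],
       [ 0.93998026,  0.25833926, -0.22293033, -0.31134761],
       [ 0.01625839,  0.6186668 ,  0.78548524,  1.09337454],
       [ 0.        ,  0.        ,  0.        ,  1.        ]])}
{'fx': 611.1456181542902, 'fy': 611.1456181542902, 'cx': 321.4582030867879, 'cy': 233.86511111163028, 'world_from_camera': array([[ 0.01840547,  0.99877395, -0.04595471,  0.44344364],
       [-0.9998208 ,  0.01818229, -0.00526996, -0.00905235],
       [-0.00442794,  0.04604347,  0.99892962,  1.26025217],
       [ 0.        ,  0.        ,  0.        ,  1.        ]])}
{'time_s': 0.1, 'joints': array([-1.37410852e+00,  1.58971036e-01,  1.59809286e+00,  1.49784525e-05,
        1.38620975e+00, -2.10059445e-01]), 'qvel': array([ 0.00076574, -0.00177496, -0.00147862,  0.00164851,  0.00069914,
        0.00018074]), 'effort': array([-4.83529730e-04, -3.86502171e+01, -3.22959244e+01,  7.02854851e-02,
        3.39351897e-02, -4.62190167e-05]), 'position': array([ 0.22737794, -0.52752066,  0.21373254]), 'ee_rot': array([-3.07520150e+00, -6.34178092e-01, -4.07562120e-05]), 'wrist_force': array([-0.72392669,  1.24350915,  0.73519818]), 'ft_torque': array([-0.00535797,  0.04353559, -0.01707805]), 'gripper_force': 0.0, 'grip_width': 0.0920398417626622}
```

View pics/s1.png

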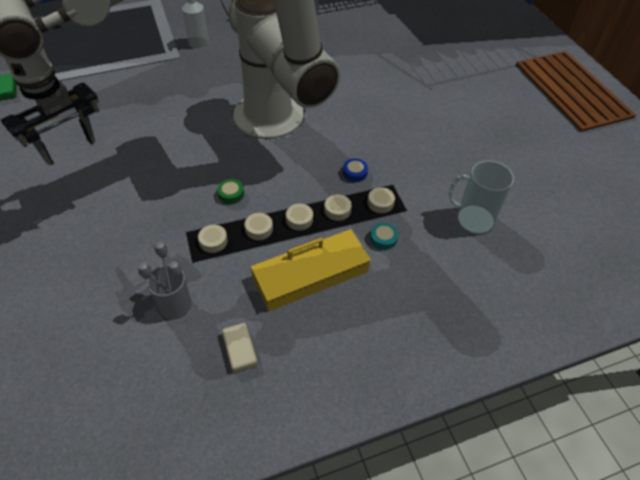

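View pics/t1.png

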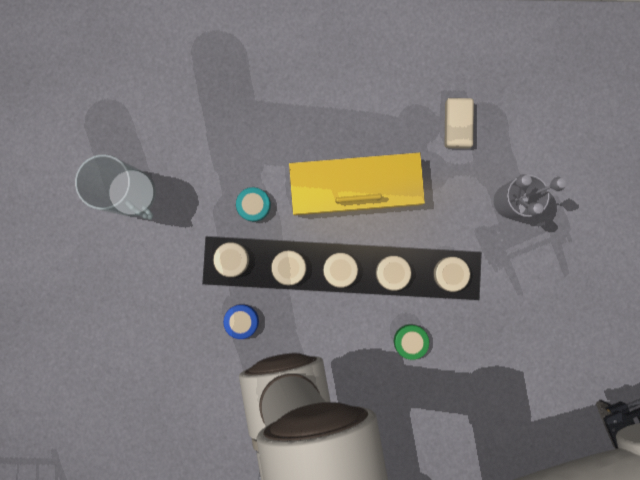

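The scene view shows the case at (310,268). The top view shows it at (357,184), with its handle side facing the robot. The five plain cream cakes on the mat (top view) are at (231,260), (289,268), (341,270), (393,273) and (452,274). The ringed look-alikes are teal (253,204), blue (240,321) and green (412,342), so I'll leave those alone. The bar is at (460,123), the cup at (528,196) and the jug at (130,190).

```bash
python3 - <<'E'
from h import *
c=shot('top');im=c['pixels'];hsv=cv2.cvtColor(im,cv2.COLOR_BGR2HSV);P=pts(c)
m=cv2.inRange(hsv,(8,20,130),(32,120,255))
n,l,s,ce=cv2.connectedComponentsWithStats(m)
for i in range(1,n):
    if s[i,4]>150:
        cn=cv2.findContours((l==i).astype('uint8'),0,2)[0][0];(x,y),r=cv2.minEnclosingCircle(cn)
        p=plane(c,x,y,.028);print(s[i],np.round(p,4),'r',round(r/c['fx']*1.23,4),np.round(np.median(P[l==i],0),4))
m=cv2.inRange(hsv,(20,150,60),(32,255,255))
n,l,s,ce=cv2.connectedComponentsWithStats(m);i=1+np.argmax(s[1:,4]);M=l==i
Q=P[M];print('yellow',len(Q))
top=Q[(abs(Q[:,2]-.054)<.006)];r=cv2.minAreaRect(top[:,:2].astype('float32'));print('lid rect',r,np.median(top[:,2]))
print(cv2.boxPoints(r))
hb=Q[(Q[:,2]>.07)];print('handle',len(hb),hb.mean(0),hb.min(0),hb.max(0));print(cv2.minAreaRect(hb[:,:2].astype('float32')))
# tall things
for nm,(u0,v0,u1,v1) in dict(cup=(490,165,570,230),jug=(70,150,165,230),bar=(440,95,478,150),teal=(230,180,275,225),blue=(220,300,262,342),green=(390,322,432,362)).items():
    q=P[v0:v1,u0:u1].reshape(-1,3);q=q[(q[:,2]>.012)&(q[:,2]<.25)];print(nm,len(q),np.round(np.percentile(q,[1,99],axis=0),3).tolist())
E
```

```text
[ 446   98   28   49 1304] [ 0.7334 -0.279   0.028 ] r 0.0531 [ 0.7327 -0.2779  0.0296]
[242 194  21  20 331] [0.5591 0.1392 0.028 ] r 0.0207 [0.5595 0.139  0.0287]
[213 243  34  34 905] [0.4455 0.1814 0.028 ] r 0.0344 [0.4455 0.1809 0.0283]
[272 251  34  34 916] [0.4315 0.0631 0.028 ] r 0.0345 [0.4317 0.0633 0.0281]
[323 253  35  34 921] [ 0.4288 -0.0413  0.028 ] r 0.0345 [ 0.4294 -0.0412  0.0281]
[376 256  35  34 933] [ 0.4246 -0.1482  0.028 ] r 0.0347 [ 0.4246 -0.148   0.0279]
[435 257  35  34 944] [ 0.4246 -0.2661  0.028 ] r 0.0352 [ 0.4247 -0.2664  0.028 ]
[230 312  21  21 345] [0.3208 0.1579 0.028 ] r 0.0211 [0.3205 0.1576 0.0285]
[402 332  21  21 358] [ 0.2866 -0.1877  0.028 ] r 0.0216 [ 0.2868 -0.1874  0.0282]
[ 240  373   42   66 1144] [0.1592 0.1085 0.028 ] r 0.0719 [0.2417 0.0909 0.3476]
[ 254  429  117   51 4490] [0.0486 0.0079 0.028 ] r 0.1222 [ 0.2745 -0.0067  0.7305]
yellow 6708
lid rect ((0.6012486815452576, -0.07024316489696503), (0.1012227013707161, 0.261044979095459), 5.783176422119141) 0.05411841516611804
[[ 0.5377429   0.05451521]
 [ 0.5640469  -0.20520115]
 [ 0.66475445 -0.19500154]
 [ 0.63845044  0.06471482]]
handle 265 [ 0.55510321 -0.06538113  0.21423743] [ 0.44344364 -0.11653127  0.07247828] [ 0.57676713 -0.00905235  1.26025217]
((0.5289841890335083, -0.0391705259680748), (0.06421491503715515, 0.16962775588035583), 49.86838912963867)
cup 1759 [[0.536, -0.429, 0.013], [0.612, -0.352, 0.199]]
jug 3270 [[0.526, 0.331, 0.015], [0.627, 0.44, 0.173]]
bar 1379 [[0.684, -0.307, 0.014], [0.782, -0.252, 0.035]]
teal 939 [[0.527, 0.105, 0.017], [0.591, 0.171, 0.033]]
blue 967 [[0.29, 0.124, 0.018], [0.354, 0.19, 0.033]]
green 971 [[0.255, -0.219, 0.016], [0.321, -0.154, 0.034]]
```

```bash
cat >> h.py <<'E'
from scipy.spatial.transform import Rotation as R
YAW=np.radians(5.8);O=np.array([.602,-.070])
X=np.array([np.cos(YAW),np.sin(YAW)]);Y=np.array([-X[1],X[0]])
def w(cx,cy): return O+cx*X+cy*Y
def case(p): d=np.asarray(p)[:2]-O; return np.array([d@X,d@Y])
def go(p,yaw,p0=None,rot=None):  # units in tool axes: shift (yaw kept), then turn
    o=manip.get_obs();Rm=R.from_rotvec(o['ee_rot']).as_matrix() if rot is None else rot
    p0=o['position'] if p0 is None else p0
    print('shift',np.round(Rm.T@(np.asarray(p)-p0)/.03,2))
    T=R.from_rotvec([np.pi,0,0]);T=R.from_euler('z',yaw)*T
    print('turn',np.round((R.from_matrix(Rm).inv()*T).as_rotvec()/.15,2))
E
python3 - <<'E'
from h import *
c=shot('top');P=pts(c);hsv=cv2.cvtColor(c['pixels'],cv2.COLOR_BGR2HSV)
M=cv2.inRange(hsv,(20,120,40),(34,255,255))>0
h=P[M&(P[...,2]>.076)&(P[...,2]<.1)];q=np.array([case(a) for a in h]);print(len(h),h.mean(0),np.percentile(h[:,2],95),q.mean(0),np.percentile(q,[2,98],axis=0))
for a in [(.4455,.1814),(.4315,.0631),(.4288,-.0413),(.4246,-.1482),(.4246,-.2661)]:print(np.round(case(a),4))
print(w(-.033,0))
go([*w(-.033,0),.13],YAW+np.pi/2)
E
```

```text
234 [ 0.56888648 -0.07262888  0.08587395] 0.09004994384904175 [-0.03320967  0.00073091] [[-0.03761209 -0.04118791]
 [-0.02817358  0.04214499]]
[-0.1303  0.2659]
[-0.1562  0.1496]
[-0.1694  0.0461]
[-0.1844 -0.0599]
[-0.1963 -0.1772]
[ 0.56916894 -0.07333486]
shift [16.45 -9.4   2.81]
turn [-0.01 -0.01 -8.43]
```

Call:
step_arm:
  steps: [0.82,-0.47,0,0,0,0,0.5,0.82,-0.47,0,0,0,0,0.5,0.82,-0.47,0,0,0,0,0.5,0.82,-0.47,0,0,0,0,0.5,0.82,-0.47,0,0,0,0,0.5,0.82,-0.47,0,0,0,0,0.5,0.82,-0.47,0,0,0,0,0.5,0.82,-0.47,0,0,0,0,0.5,0.82,-0.47,0,0,0,0,0.5,0.82,-0.47,0,0,0,0,0.5]

```text
time_s: 1.2
position: [0.3981, -0.3001, 0.2145]
ee_rot: [-3.077, -0.634, 0.0]
wrist_force: [-0.1, 0.6, 1.1]
grip_width: 0.0459
gripper_force: 0.0
```

Call:
step_arm:
  steps: [0.82,-0.47,0,0,0,0,0.5,0.82,-0.47,0,0,0,0,0.5,0.82,-0.47,0,0,0,0,0.5,0.82,-0.47,0,0,0,0,0.5,0.82,-0.47,0,0,0,0,0.5,0.82,-0.47,0,0,0,0,0.5,0.82,-0.47,0,0,0,0,0.5,0.82,-0.47,0,0,0,0,0.5,0.82,-0.47,0,0,0,0,0.5,0.82,-0.47,0,0,0,0,0.5]

```text
time_s: 2.2
position: [0.5682, -0.0733, 0.2144]
ee_rot: [-3.077, -0.635, 0.001]
wrist_force: [-0.2, 0.1, 0.5]
grip_width: 0.0464
gripper_force: 0.0
```

Call:
step_arm:
  steps: [0,0,0,0,0,-0.94,0.5,0,0,0,0,0,-0.94,0.5,0,0,0,0,0,-0.94,0.5,0,0,0,0,0,-0.94,0.5,0,0,0,0,0,-0.94,0.5,0,0,0,0,0,-0.94,0.5,0,0,0,0,0,-0.94,0.5,0,0,0,0,0,-0.94,0.5,0,0,0,0,0,-0.91,0.5,0,0,0,0,0,0,0.5]

```text
time_s: 3.2
position: [0.5676, -0.0743, 0.2144]
ee_rot: [-2.106, -2.33, 0.0]
wrist_force: [0.3, 0.2, -0.1]
grip_width: 0.046
gripper_force: 0.0
```

```bash
python3 - <<'E'
from h import *
o=manip.get_obs();print(o['position'],o['joints'])
go([*w(-.033,0),.071],YAW+np.pi/2)
E
```

```text
[ 0.56760793 -0.07434616  0.21435705] [-3.41257201e-01  1.52447874e-01  1.60414775e+00  1.12351127e-05
  1.38545955e+00 -4.42124622e-01]
shift [0.03 0.06 4.78]
turn [-0. -0. -0.]
```

Call:
step_arm:
  steps: [0.03,0.06,0.8,0,0,0,0.5,0,0,0.8,0,0,0,0.5,0,0,0.8,0,0,0,0.5,0,0,0.8,0,0,0,0.5,0,0,0.8,0,0,0,0.5,0,0,0.5,0,0,0,0.5,0,0,0.28,0,0,0,0.5,0,0,0,0,0,0,0.5]
  squeeze: 10

```text
time_s: 4.0
position: [0.5689, -0.0731, 0.0703]
ee_rot: [-2.107, -2.328, 0.001]
wrist_force: [0.4, 0.3, 0.6]
grip_width: 0.0462
gripper_force: 0.0
```

Call:
step_arm:
  steps: [0,0,0,0,0,0,0,0,0,0,0,0,0,0,0,0,0,0,0,0,0,0,0,0,0,0,0,0,0,0,0,0,0,0,0,0,0,0,0,0,0,0]

```text
time_s: 4.6
position: [0.5663, -0.0738, 0.0712]
ee_rot: [-2.102, -2.327, 0.009]
wrist_force: [-11.9, -1.2, 9.1]
grip_width: 0.0095
gripper_force: 10.0
```

```bash
python3 - <<'E'
from h import *
o=manip.get_obs();print(o['position'],o['grip_width'],o['gripper_force'],case(o['position']))
b=np.array([-82.,32])
for t in np.arange(0,.95,.1):
    c,s=np.cos(t),np.sin(t);d=np.array([b[0]*c+b[1]*s,-b[0]*s+b[1]*c])-b;print(round(t,1),'ty',round(d[0]/30,2),'up',round(d[1]/30,2))
E
```

```text
[ 0.5663057  -0.07376585  0.07122876] 0.009454918494940139 9.998937919735909 [-0.03589213 -0.00013944]
0.0 ty 0.0 up 0.0
0.1 ty 0.12 up 0.27
0.2 ty 0.27 up 0.52
0.3 ty 0.44 up 0.76
0.4 ty 0.63 up 0.98
0.5 ty 0.85 up 1.18
0.6 ty 1.08 up 1.36
0.7 ty 1.33 up 1.51
0.8 ty 1.59 up 1.64
0.9 ty 1.87 up 1.74
```

Call:
step_arm:
  steps: [0.03,0,0,0,0,0,0,0,0,-0.27,0,0,0,0,0.15,0,-0.25,0,0,0,0]

```text
time_s: 4.9
position: [0.5743, -0.0707, 0.0884]
ee_rot: [2.1, 2.318, 0.009]
wrist_force: [21.2, -6.1, -13.6]
grip_width: 0.0103
gripper_force: 10.0
```

Call:
step_arm:
  steps: [-0.18,0.18,0,0,0,0,0,0,0.17,-0.24,0,0,0,0,0,0.19,-0.22,0,0,0,0]

```text
time_s: 5.2
position: [0.5834, -0.0698, 0.1001]
ee_rot: [-2.102, -2.325, 0.002]
wrist_force: [-5.9, 4.3, 2.9]
grip_width: 0.0096
gripper_force: 10.0
```

Call:
step_arm:
  steps: [0,0.22,-0.2,0,0,0,0,0,0.23,-0.18,0,0,0,0,0,0.25,-0.15,0,0,0,0,0,0.26,-0.13,0,0,0,0,0,0.28,-0.1,0,0,0,0]

```text
time_s: 5.7
position: [0.6229, -0.0671, 0.1241]
ee_rot: [-2.106, -2.33, -0.001]
wrist_force: [-1.3, 3.5, 1.5]
grip_width: 0.0095
gripper_force: 10.0
```

Call:
step_arm:
  steps: [0,0,0,0,0,0,0.4,0,0,0,0,0,0,0.4,0,0,-0.5,0,0,0,0.4,0,0,-0.7,0,0,0,0.4,0,0,-0.7,0,0,0,0.4,0,0,-1,0,0,0,0.4,0,0,-1,0,0,0,0.4,0,0,-1,0,0,0,0.4]

```text
time_s: 6.5
position: [0.6223, -0.0683, 0.2726]
ee_rot: [2.107, 2.329, 0.0]
wrist_force: [0.2, -0.6, -0.3]
grip_width: 0.0368
gripper_force: 0.0
```

```bash
python3 - <<'E'
from h import *
shot('scene','s2.png')
go([*w(-.24,.045),.25],YAW)
E
```

```text
shift [ 1.54 -8.77  0.88]
turn [ 0.07 -0.03 10.46]
```

View pics/s2.png

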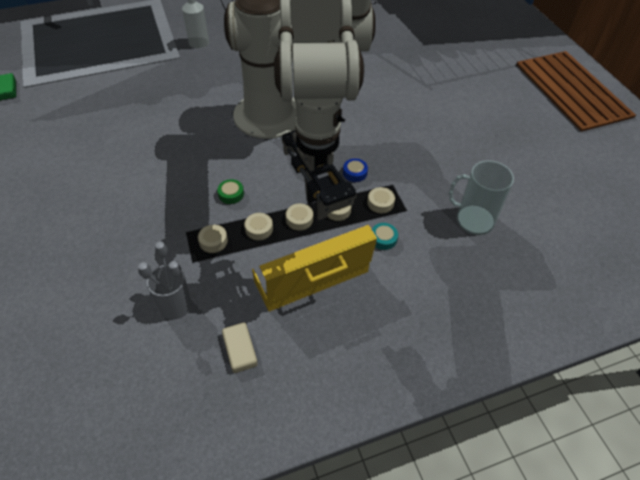

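The lid stands fully open, with its handle now behind at (325,267), and everything else is in place. Next I'll compute the push for the middle cake.

```bash
cat >> h.py <<'E'
def push(c,t,back=.058,z=.15):
    c,t=np.array(c),np.array(t);d=t-c;L=np.hypot(*d);u=d/L;a=np.arctan2(u[1],u[0])
    s=c-back*u;print('start',w(*s),'heading',np.degrees(a),'push units',(L+back-.040)/.03)
    go([*w(*s),z],YAW+a)
E
python3 - <<'E'
from h import *
push((-.1694,.0461),(.002,0.))
E
```

```text
start [ 0.37156339 -0.03192777] heading -15.05410157332102 push units 6.51637745772041
shift [ 2.09 -8.31  4.21]
turn [ 0.07 -0.04 12.22]
```

Call:
step_arm:
  steps: [0.21,-0.83,0,0,0,0,0.4,0.21,-0.83,0,0,0,0,0.4,0.21,-0.83,0,0,0,0,0.4,0.21,-0.83,0,0,0,0,0.4,0.21,-0.83,0,0,0,0,0.4,0.21,-0.83,0.4,0,0,0,0.4,0.21,-0.83,0.9,0,0,0,0.4,0.21,-0.83,0.9,0,0,0,0.4,0.21,-0.83,1,0,0,0,0.4,0.2,-0.84,1,0,0,0,0.4]

```text
time_s: 7.55
position: [0.3674, -0.0307, 0.1438]
ee_rot: [2.106, 2.329, 0.0]
wrist_force: [-0.8, -0.6, 0.7]
grip_width: 0.0367
gripper_force: 0.0
```

Call:
step_arm:
  steps: [0,0,0,0,0,0.98,0.4,0,0,0,0,0,0.98,0.4,0,0,0,0,0,0.98,0.4,0,0,0,0,0,0.98,0.4,0,0,0,0,0,0.98,0.4,0,0,0,0,0,0.98,0.4,0,0,0,0,0,0.98,0.4,0,0,0,0,0,0.98,0.4,0,0,0,0,0,0.98,0.4,0,0,0,0,0,0.98,0.4]

```text
time_s: 8.55
position: [0.3683, -0.0309, 0.1449]
ee_rot: [3.126, 0.306, 0.002]
wrist_force: [-0.3, -0.5, 0.5]
grip_width: 0.037
gripper_force: 0.0
```

Call:
step_arm:
  steps: [0,0,0,0,0,0.98,0.4,0,0,0,0,0,0.98,0.4,0,0,0,0,0,0.46,0.4,0,0,0,0,0,0,0.4]

```text
time_s: 8.95
position: [0.3683, -0.0309, 0.1449]
ee_rot: [3.131, -0.254, 0.001]
wrist_force: [0.8, 0.5, -0.5]
grip_width: 0.0369
gripper_force: 0.0
```

```bash
python3 - <<'E'
from h import *
c=shot('top');P=pts(c);hsv=cv2.cvtColor(c['pixels'],cv2.COLOR_BGR2HSV)
push((-.1694,.0461),(.002,0.),z=.008)
E
```

```text
start [ 0.37156339 -0.03192777] heading -15.05410157332102 push units 6.51637745772041
shift [0.11 0.02 4.56]
turn [ 0.   -0.01  0.01]
```

Call:
step_arm:
  steps: [0.05,0.02,0.8,0,0,0,0.4,0,0,0.8,0,0,0,0.4,0,0,0.8,0,0,0,0.4,0,0,0.8,0,0,0,0.4,0,0,0.7,0,0,0,0.4,0,0,0.4,0,0,0,0.4,0,0,0.26,0,0,0,0.4,0.2,0,0,0,0,0,0.4,0.2,0,0,0,0,0,0.4,0.2,0,0,0,0,0,0.4]

```text
time_s: 10.0
position: [0.3889, -0.0349, 0.0085]
ee_rot: [3.131, -0.253, 0.003]
wrist_force: [-0.9, 0.2, 0.4]
grip_width: 0.0366
gripper_force: 0.6
```

Call:
step_arm:
  steps: [0.25,0,0,0,0,0,0.4,0.25,0,0,0,0,0,0.4,0.25,0,0,0,0,0,0.4,0.25,0,0,0,0,0,0.4,0.25,0,0,0,0,0,0.4,0.25,0,0,0,0,0,0.4,0.25,0,0,0,0,0,0.4,0.25,0,0,0,0,0,0.4,0.25,0,0,0,0,0,0.4,0.25,0,0,0,0,0,0.4]

```text
time_s: 11.0
position: [0.4621, -0.0465, 0.0076]
ee_rot: [-3.131, 0.254, -0.0]
wrist_force: [-2.8, 0.7, 2.6]
grip_width: 0.0368
gripper_force: 1.9
```

```bash
python3 - <<'E'
from h import *
shot('top','t2.png');s=shot('scene')
cv2.imwrite('pics/s3.png',cv2.resize(s['pixels'][120:340,160:440],None,fx=2,fy=2))
o=manip.get_obs();print(o['position'],case(o['position']),o['wrist_force'],case(o['position'])+.04*np.array([np.cos(-.263),np.sin(-.263)]))
E
```

```text
[ 0.46316422 -0.04690276  0.00787173] [-0.13579092  0.03700923] [ 0.6846169   0.603535   -0.45449404] [-0.09716635  0.02661009]
```

View pics/s3.png

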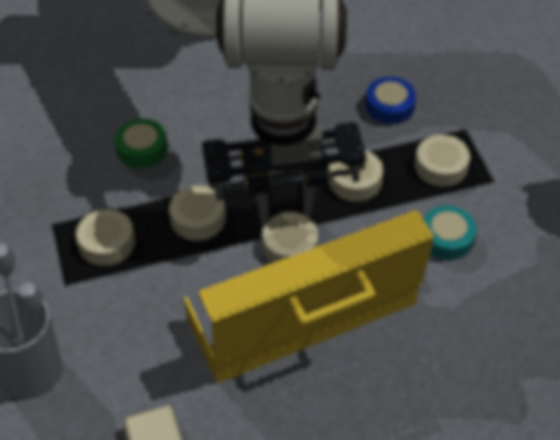

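The crop shows the cake seated in the cradle at (290,238), heading for the mouth, and the other cakes haven't moved.

Call:
step_arm:
  steps: [0.25,0,0,0,0,0,0.4,0.25,0,0,0,0,0,0.4,0.25,0,0,0,0,0,0.4,0.25,0,0,0,0,0,0.4,0.25,0,0,0,0,0,0.4,0.25,0,0,0,0,0,0.4,0.25,0,0,0,0,0,0.4,0.25,0,0,0,0,0,0.4,0.25,0,0,0,0,0,0.4]

```text
time_s: 12.0
position: [0.5287, -0.0574, 0.0076]
ee_rot: [-3.131, 0.254, 0.0]
wrist_force: [-0.9, -0.1, -0.5]
grip_width: 0.0366
gripper_force: 0.5
```

Call:
step_arm:
  steps: [0.25,0,0,0,0,0,0.4,0.25,0,0,0,0,0,0.4,0.25,0,0,0,0,0,0.4,0.25,0,0,0,0,0,0.4,0.17,0,0,0,0,0,0.4,0,0,0,0,0,0,0.4]

```text
time_s: 12.6
position: [0.5636, -0.0632, 0.0078]
ee_rot: [3.131, -0.254, 0.002]
wrist_force: [-0.1, -0.4, 0.1]
grip_width: 0.0363
gripper_force: 0.0
```

Call:
step_arm:
  steps: [-0.3,0,0,0,0,0,0.4,-0.8,0,0,0,0,0,0.4,-1,0,0,0,0,0,0.4,-0.5,0,-0.8,0,0,0,0.4,0,0,-0.8,0,0,0,0.4,0,0,-0.8,0,0,0,0.4,0,0,-0.6,0,0,0,0.4,0,0,0,0,0,0,0.4]

```text
time_s: 13.4
position: [0.4871, -0.0509, 0.1002]
ee_rot: [3.13, -0.253, 0.009]
wrist_force: [0.2, -0.4, 0.5]
grip_width: 0.0367
gripper_force: 0.0
```

```bash
cat >> h.py <<'E'
def cakes():
    c=shot('top');hsv=cv2.cvtColor(c['pixels'],cv2.COLOR_BGR2HSV)
    m=cv2.inRange(hsv,(8,20,110),(32,120,255));n,l,s,_=cv2.connectedComponentsWithStats(m)
    for i in range(1,n):
        if s[i,4]>100 and s[i,1]<360:
            cn=max(cv2.findContours((l==i).astype('uint8'),0,2)[0],key=len);(x,y),r=cv2.minEnclosingCircle(cn)
            p=plane(c,x,y,.028);print('cake?',s[i,4],np.round(p[:2],4),'r',round(r/c['fx']*1.23,4),'case',np.round(case(p),4))
    return c
E
python3 - <<'E'
from h import *
cakes();push((-.1844,-.0599),(.002,-.080),z=.12)
E
```

```text
cake? 1387 [ 0.7329 -0.276 ] r 0.0549 case [ 0.1094 -0.2182]
cake? 6589 [ 0.5067 -0.0945] r 0.1332 case [-0.0973 -0.0147]
cake? 331 [0.5591 0.1392] r 0.0207 case [-0.0216  0.2124]
cake? 946 [0.4455 0.1804] r 0.035 case [-0.1304  0.2649]
cake? 16240 [0.2385 0.1136] r 0.2517 case [-0.3431  0.2194]
cake? 901 [ 0.4237 -0.2662] r 0.0348 case [-0.1972 -0.1772]
cake? 344 [0.3208 0.1579] r 0.0211 case [-0.2567  0.2552]
cake? 354 [ 0.2866 -0.1874] r 0.0214 case [-0.3256 -0.0849]
start [ 0.36659838 -0.14786921] heading -6.154572564159928 push units 6.849352855385196
shift [-3.41  3.84 -0.73]
turn [ 0.   -0.02 -1.04]
```

Call:
step_arm:
  steps: [-0.68,0.77,0,0,0,0,0.4,-0.68,0.77,0,0,0,0,0.4,-0.68,0.77,0,0,0,0,0.4,-0.68,0.77,0,0,0,0,0.4,-0.69,0.76,0,0,0,0,0.4,0,0,0,0,0,-0.52,0.4,0,0,0,0,0,-0.52,0.4,0,0,0,0,0,0,0.4]

```text
time_s: 14.25
position: [0.365, -0.1469, 0.0961]
ee_rot: [-3.14, 0.01, 0.003]
wrist_force: [-0.9, -1.0, 0.3]
grip_width: 0.0366
gripper_force: 0.0
```

```bash
python3 - <<'E'
from h import *
cakes();push((-.1844,-.0599),(.002,-.080),z=.008)
E
```

```text
cake? 1387 [ 0.7329 -0.276 ] r 0.0549 case [ 0.1094 -0.2182]
cake? 896 [ 0.6033 -0.0681] r 0.0347 case [0.0015 0.0017]
cake? 331 [0.5591 0.1392] r 0.0207 case [-0.0216  0.2124]
cake? 950 [0.4455 0.1804] r 0.035 case [-0.1304  0.2649]
cake? 945 [0.4314 0.0634] r 0.035 case [-0.1563  0.15  ]
cake? 5553 [ 0.3467 -0.193 ] r 0.1257 case [-0.2664 -0.0966]
cake? 984 [ 0.4244 -0.2653] r 0.0364 case [-0.1964 -0.1763]
cake? 344 [0.3208 0.1579] r 0.0211 case [-0.2567  0.2552]
cake? 285 [ 0.3053 -0.1005] r 0.0245 case [-0.2983 -0.0003]
cake? 10231 [ 0.1014 -0.0288] r 0.1844 case [-0.4939  0.0915]
start [ 0.36659838 -0.14786921] heading -6.154572564159928 push units 6.849352855385196
shift [0.05 0.04 2.94]
turn [-0.01  0.01 -0.01]
```

Call:
step_arm:
  steps: [0.05,0.04,0.7,0,0,0,0.4,0,0,0.7,0,0,0,0.4,0,0,0.7,0,0,0,0.4,0,0,0.5,0,0,0,0.4,0,0,0.34,0,0,0,0.4,0.2,0,0,0,0,0,0.4,0.2,0,0,0,0,0,0.4,0.2,0,0,0,0,0,0.4,0.25,0,0,0,0,0,0.4,0.25,0,0,0,0,0,0.4]

```text
time_s: 15.3
position: [0.4016, -0.1492, 0.0099]
ee_rot: [3.141, -0.009, 0.001]
wrist_force: [-1.2, 0.1, 1.4]
grip_width: 0.0368
gripper_force: 1.0
```

Call:
step_arm:
  steps: [0.25,0,0,0,0,0,0.4,0.25,0,0,0,0,0,0.4,0.25,0,0,0,0,0,0.4,0.25,0,0,0,0,0,0.4,0.25,0,0,0,0,0,0.4,0.25,0,0,0,0,0,0.4,0.25,0,0,0,0,0,0.4,0.25,0,0,0,0,0,0.4,0.25,0,0,0,0,0,0.4,0.25,0,0,0,0,0,0.4]

```text
time_s: 16.3
position: [0.4763, -0.1494, 0.0094]
ee_rot: [-3.142, 0.009, 0.0]
wrist_force: [-2.1, -0.5, 2.7]
grip_width: 0.0368
gripper_force: 1.6
```

```bash
python3 - <<'E'
from h import *
o=manip.get_obs();c=case(o['position']);u=np.array([np.cos(-.1074),np.sin(-.1074)]);k=c+.04*u
print(o['position'],c,k,'remaining',(.002-k[0])/u[0]/.03,'end cy',k[1]+(.002-k[0])*u[1]/u[0])
E
```

```text
[ 0.47630358 -0.14939024  0.00937309] [-0.13307583 -0.0662814 ] [-0.0933063  -0.07056915] remaining 3.195287402937441 end cy -0.08084458381277738
```

Both are on track. I'll finish this push, back out, then go over to the third cake.

Call:
step_arm:
  steps: [0.25,0,0,0,0,0,0.4,0.25,0,0,0,0,0,0.4,0.25,0,0,0,0,0,0.4,0.25,0,0,0,0,0,0.4,0.25,0,0,0,0,0,0.4,0.25,0,0,0,0,0,0.4,0.25,0,0,0,0,0,0.4,0.25,0,0,0,0,0,0.4,0.25,0,0,0,0,0,0.4]

```text
time_s: 17.2
position: [0.5438, -0.1498, 0.0094]
ee_rot: [-3.142, 0.009, 0.0]
wrist_force: [-2.5, -0.3, 2.8]
grip_width: 0.0369
gripper_force: 1.6
```

Call:
step_arm:
  steps: [0.25,0,0,0,0,0,0.4,0.25,0,0,0,0,0,0.4,0.25,0,0,0,0,0,0.4,0.2,0,0,0,0,0,0.4,0,0,0,0,0,0,0.4]

```text
time_s: 17.7
position: [0.5729, -0.1501, 0.0095]
ee_rot: [3.141, -0.009, 0.003]
wrist_force: [0.2, -0.3, 0.3]
grip_width: 0.037
gripper_force: 0.0
```

Call:
step_arm:
  steps: [-0.3,0,0,0,0,0,0.4,-0.8,0,0,0,0,0,0.4,-1,0,0,0,0,0,0.4,-0.5,0,-0.8,0,0,0,0.4,0,0,-0.8,0,0,0,0.4,0,0,-0.8,0,0,0,0.4,0,0,-0.6,0,0,0,0.4,0,0,0,0,0,0,0.4]

```text
time_s: 18.5
position: [0.495, -0.1505, 0.1019]
ee_rot: [3.139, -0.009, 0.008]
wrist_force: [0.3, -0.3, 0.1]
grip_width: 0.0371
gripper_force: 0.0
```

```bash
python3 - <<'E'
from h import *
push((-.1563,.150),(-.072,.083),z=.10)
E
```

```text
start [0.3825215  0.09475135] heading -38.47699420453143 push units 4.189411898595337
shift [-3.8  -8.15  0.02]
turn [ 0.01 -0.04  3.76]
```

Call:
step_arm:
  steps: [-0.42,-0.9,0,0,0,0,0.4,-0.42,-0.9,0,0,0,0,0.4,-0.42,-0.9,0,0,0,0,0.4,-0.42,-0.9,0,0,0,0,0.4,-0.42,-0.9,0,0,0,0,0.4,-0.42,-0.9,0,0,0,0,0.4,-0.42,-0.9,0,0,0,0,0.4,-0.42,-0.9,0,0,0,0,0.4,-0.44,-0.95,0,0,0,0,0.4]

```text
time_s: 19.4
position: [0.3793, 0.0965, 0.098]
ee_rot: [-3.141, 0.01, 0.002]
wrist_force: [0.6, 0.6, -0.3]
grip_width: 0.0367
gripper_force: 0.0
```

Call:
step_arm:
  steps: [0,0,0,0,0,0.94,0.4,0,0,0,0,0,0.94,0.4,0,0,0,0,0,0.94,0.4,0,0,0,0,0,0.94,0.4,0,0,0,0,0,0,0.4]

```text
time_s: 19.9
position: [0.3799, 0.0956, 0.098]
ee_rot: [3.014, -0.883, -0.003]
wrist_force: [0.6, -0.6, 0.2]
grip_width: 0.0364
gripper_force: 0.0
```

```bash
python3 - <<'E'
from h import *
cakes();push((-.1563,.150),(-.072,.083),z=.008)
E
```

```text
cake? 1393 [ 0.7329 -0.276 ] r 0.0549 case [ 0.1094 -0.2182]
cake? 948 [ 0.6135 -0.1477] r 0.0357 case [ 0.0035 -0.0785]
cake? 939 [ 0.6049 -0.0692] r 0.0366 case [0.003  0.0005]
cake? 331 [0.5591 0.1392] r 0.0207 case [-0.0216  0.2124]
cake? 482 [0.4458 0.1806] r 0.0348 case [-0.1301  0.2651]
cake? 1534 [0.3794 0.0726] r 0.0877 case [-0.207   0.1644]
cake? 989 [ 0.4244 -0.2653] r 0.0364 case [-0.1964 -0.1763]
cake? 3437 [0.3532 0.1503] r 0.0792 case [-0.2253  0.2443]
cake? 682 [0.3609 0.225 ] r 0.06 case [-0.2101  0.3178]
cake? 361 [ 0.2864 -0.1873] r 0.0219 case [-0.3258 -0.0848]
cake? 275 [0.2619 0.2353] r 0.0266 case [-0.3075  0.3381]
cake? 297 [0.2521 0.0852] r 0.0257 case [-0.3324  0.1898]
start [0.3825215  0.09475135] heading -38.47699420453143 push units 4.189411898595337
shift [ 0.09 -0.02  3.01]
turn [0.   0.01 0.02]
```

Call:
step_arm:
  steps: [0.09,-0.02,0.7,0,0,0,0.4,0,0,0.7,0,0,0,0.4,0,0,0.7,0,0,0,0.4,0,0,0.5,0,0,0,0.4,0,0,0.4,0,0,0,0.4,0.2,0,0,0,0,0,0.4,0.2,0,0,0,0,0,0.4,0.2,0,0,0,0,0,0.4,0.2,0,0,0,0,0,0.4,0.2,0,0,0,0,0,0.4]

```text
time_s: 20.95
position: [0.4098, 0.0781, 0.0099]
ee_rot: [-3.015, 0.883, -0.001]
wrist_force: [-1.4, 0.5, 1.3]
grip_width: 0.0367
gripper_force: 0.6
```

Call:
step_arm:
  steps: [0.25,0,0,0,0,0,0.4,0.25,0,0,0,0,0,0.4,0.25,0,0,0,0,0,0.4,0.25,0,0,0,0,0,0.4,0.25,0,0,0,0,0,0.4,0.25,0,0,0,0,0,0.4,0.25,0,0,0,0,0,0.4,0.25,0,0,0,0,0,0.4,0.25,0,0,0,0,0,0.4,0.25,0,0,0,0,0,0.4]

```text
time_s: 21.95
position: [0.4726, 0.0377, 0.0094]
ee_rot: [3.015, -0.883, -0.0]
wrist_force: [-2.2, 1.9, 3.1]
grip_width: 0.0368
gripper_force: 1.4
```

Call:
step_arm:
  steps: [0.25,0,0,0,0,0,0.4,0.25,0,0,0,0,0,0.4,0.19,0,0,0,0,0,0.4,0,0,0,0,0,0,0.4,-0.3,0,0,0,0,0,0.4,-0.3,0,0,0,0,0,0.4]

```text
time_s: 22.55
position: [0.4736, 0.0369, 0.0092]
ee_rot: [3.015, -0.883, -0.0]
wrist_force: [-0.6, 0.4, 0.7]
grip_width: 0.0371
gripper_force: 0.0
```

```bash
python3 - <<'E'
from h import *
shot('top','t4.png');s=shot('scene')
cv2.imwrite('pics/s4.png',cv2.resize(s['pixels'][120:340,160:440],None,fx=2,fy=2))
push((-.072,.083),(.002,.081),z=.008)
E
```

```text
start [0.46414054 0.00099889] heading -1.5481576989779693 push units 3.067567403109566
shift [0.42 1.18 0.03]
turn [ 0.    0.01 -4.29]
```

View pics/t4.png

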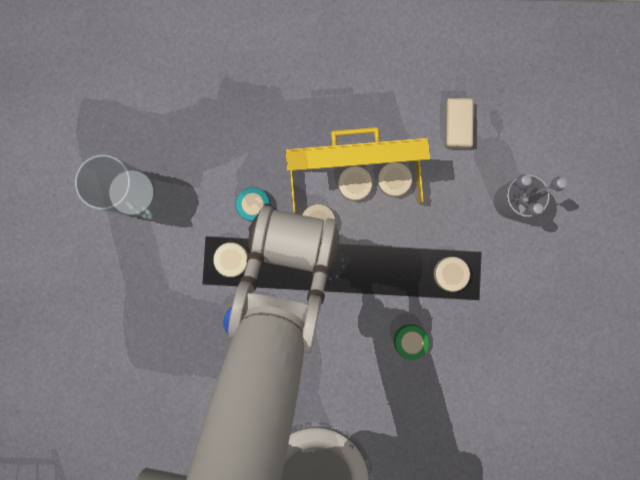

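View pics/s4.png

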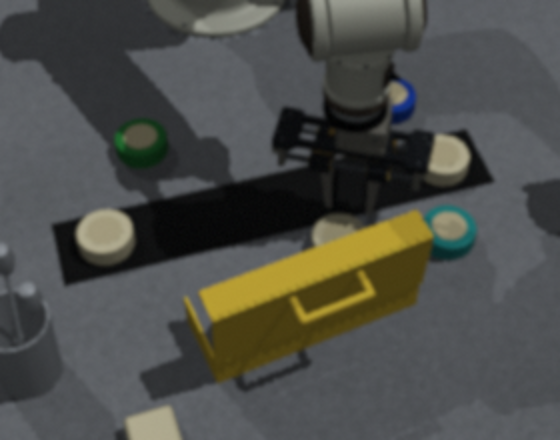

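Top view: two cakes are inside at (355,183) and (396,179). The third is at the mouth at (318,219), clear of the left wall end at (295,212), and the outer cakes at (231,260) and (452,274) are untouched. I'll square up behind the third one for the final straight push.

Call:
step_arm:
  steps: [-0.4,0,0,0,0,0,0.4,0.08,0.4,0,0,0,0,0.4,0.08,0.4,0,0,0,0,0.4,0.08,0.38,0,0,0,0,0.4,0,0,0,0,0,-0.86,0.4,0,0,0,0,0,-0.86,0.4,0,0,0,0,0,-0.86,0.4,0,0,0,0,0,-0.86,0.4,0,0,0,0,0,-0.85,0.4,0,0,0,0,0,0,0.4]

```text
time_s: 23.65
position: [0.4512, 0.0083, 0.0095]
ee_rot: [3.139, 0.115, 0.0]
wrist_force: [0.6, 0.0, 0.5]
grip_width: 0.0369
gripper_force: 0.0
```

```bash
python3 - <<'E'
from h import *
c=cakes();cv2.imwrite('pics/t5.png',cv2.resize(c['pixels'][130:300,230:450],None,fx=3,fy=3))
push((-.072,.083),(.002,.081),z=.008)
o=manip.get_obs();print(o['position'],case(o['position']))
E
```

```text
cake? 1387 [ 0.7329 -0.276 ] r 0.0549 case [ 0.1094 -0.2182]
cake? 941 [ 0.6136 -0.1474] r 0.0356 case [ 0.0037 -0.0782]
cake? 933 [ 0.6055 -0.0674] r 0.0364 case [0.0037 0.0022]
cake? 331 [0.5591 0.1392] r 0.0207 case [-0.0216  0.2124]
cake? 3960 [4.737e-01 3.000e-04] r 0.0874 case [-0.1205  0.0829]
cake? 485 [0.4812 0.0808] r 0.0477 case [-0.105   0.1622]
cake? 947 [0.4455 0.1804] r 0.035 case [-0.1304  0.2649]
cake? 974 [ 0.4254 -0.2659] r 0.036 case [-0.1955 -0.177 ]
cake? 182 [0.4062 0.1063] r 0.0204 case [-0.177   0.1952]
cake? 202 [ 0.3712 -0.0286] r 0.0201 case [-0.2254  0.0645]
cake? 12489 [0.1705 0.101 ] r 0.2122 case [-0.412   0.2138]
cake? 355 [ 0.2866 -0.1877] r 0.0216 case [-0.3256 -0.0852]
start [0.46414054 0.00099889] heading -1.5481576989779693 push units 3.067567403109566
shift [0.41 0.28 0.05]
turn [ 0.   -0.   -0.03]
[0.45124268 0.00846985 0.00947489] [-0.14205568  0.09330312]
```

View pics/t5.png

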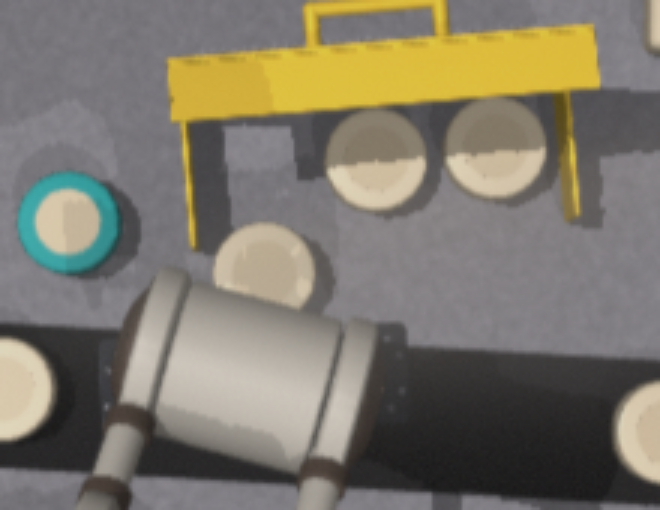

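The crop shows the third cake centred at (265,273), which is case (-67, +83) mm, in line with its slot and clear of the left wall end at (194,247). Now the final push.

Call:
step_arm:
  steps: [0,0.28,0,0,0,0,0.4,0.25,0,0,0,0,0,0.4,0.25,0,0,0,0,0,0.4,0.25,0,0,0,0,0,0.4,0.25,0,0,0,0,0,0.4,0.25,0,0,0,0,0,0.4,0.25,0,0,0,0,0,0.4,0.25,0,0,0,0,0,0.4,0.25,0,0,0,0,0,0.4,0.25,0,0,0,0,0,0.4]

```text
time_s: 24.7
position: [0.5198, 0.0061, 0.0093]
ee_rot: [-3.139, -0.116, 0.0]
wrist_force: [-0.8, -1.4, 0.1]
grip_width: 0.0368
gripper_force: 0.4
```

Call:
step_arm:
  steps: [0.25,0,0,0,0,0,0.4,0.25,0,0,0,0,0,0.4,0.25,0,0,0,0,0,0.4,0.25,0,0,0,0,0,0.4,0.2,0,0,0,0,0,0.4,0,0,0,0,0,0,0.4]

```text
time_s: 25.3
position: [0.5561, 0.0086, 0.0096]
ee_rot: [3.139, 0.116, 0.002]
wrist_force: [-0.8, 0.6, -0.3]
grip_width: 0.0367
gripper_force: 0.0
```

Call:
step_arm:
  steps: [-0.3,0,0,0,0,0,0.4,-0.8,0,0,0,0,0,0.4,-1,0,0,0,0,0,0.4,-1,0,-0.8,0,0,0,0.4,-1,0,-0.9,0,0,0,0.2,0,0,-1,0,0,0,0,0,0,-1,0,0,0,0,0,0,-1,0,0,0,0,0,0,-1,0,0,0,0,0,0,0,0,0,0,0]

```text
time_s: 26.3
position: [0.4345, -0.0011, 0.1846]
ee_rot: [3.137, 0.116, 0.013]
wrist_force: [0.8, 0.5, -0.2]
grip_width: 0.0007
gripper_force: 0.0
```

```bash
python3 - <<'E'
from h import *
c=cakes();cv2.imwrite('pics/t6.png',cv2.resize(c['pixels'][130:300,230:450],None,fx=3,fy=3))
P=pts(c);q=P[125:240,270:450].reshape(-1,3);h=q[(q[:,2]>.125)&(q[:,2]<.17)]
k=np.array([case(a) for a in h]);print('lid top',len(h),np.percentile(k,[2,98],axis=0),np.percentile(h[:,2],[2,50,98]))
o=manip.get_obs();print(o['position'],case(o['position']),o['joints'])
E
```

```text
cake? 1386 [ 0.7329 -0.276 ] r 0.0549 case [ 0.1094 -0.2182]
cake? 940 [ 0.6136 -0.1474] r 0.0356 case [ 0.0037 -0.0782]
cake? 923 [ 0.604  -0.0674] r 0.035 case [0.0022 0.0024]
cake? 933 [0.598  0.0138] r 0.0355 case [0.0045 0.0838]
cake? 331 [0.5591 0.1392] r 0.0207 case [-0.0216  0.2124]
cake? 851 [0.4528 0.0882] r 0.0686 case [-0.1324  0.1725]
cake? 4153 [0.4261 0.0081] r 0.0878 case [-0.1671  0.0955]
cake? 943 [0.4456 0.1807] r 0.0349 case [-0.1302  0.2653]
cake? 886 [ 0.4069 -0.0699] r 0.0679 case [-0.1941  0.0199]
cake? 919 [ 0.4265 -0.2668] r 0.0354 case [-0.1945 -0.1781]
cake? 676 [0.3355 0.1369] r 0.0466 case [-0.2442  0.2327]
cake? 387 [ 0.2963 -0.0393] r 0.0288 case [-0.301   0.0614]
cake? 351 [ 0.2863 -0.1876] r 0.0212 case [-0.326  -0.0851]
cake? 11159 [0.1171 0.064 ] r 0.1979 case [-0.4689  0.1823]
lid top 3443 [[ 0.02152147 -0.12481559]
 [ 0.08908631  0.12508483]] [0.13137059 0.15074699 0.15556048]
[ 0.43316652 -0.000801    0.18212939] [-0.16097617  0.08590643] [-2.82283592e-01 -2.02080726e-01  2.01674677e+00 -3.50516807e-05
  1.32239276e+00  1.21477888e+00]
```

View pics/t6.png

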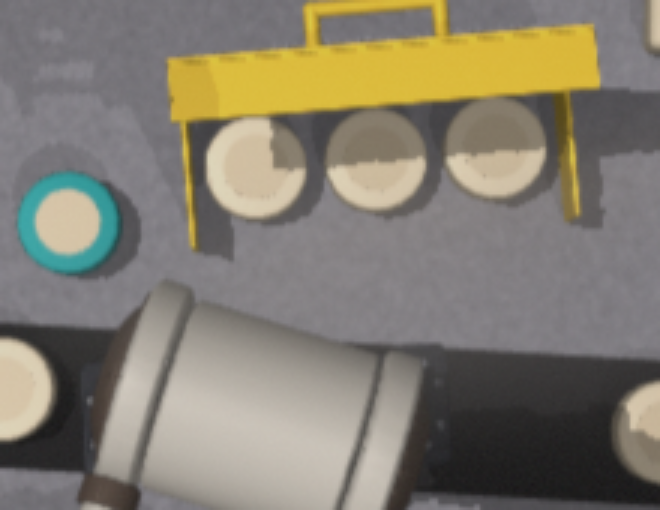

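All three cakes are inside at crop (256,168), (376,160) and (495,147). In the case frame they sit at x≈+2 to +5 mm and y≈-78, +2 and +84 mm. Now I'll go over and behind the lid to push its handle bar forward.

```bash
python3 - <<'E'
from h import *
go([*w(.130,0),.115],YAW)
E
```

```text
shift [9.76 2.59 2.28]
turn [ 0.01 -0.03 -0.18]
```

Call:
step_arm:
  steps: [0,0,-1,0,0,0,0,0,0,-1,0,0,0,0,0,0,-1,0,0,-0.18,0,0.81,0.22,0,0,0,0,0,0.81,0.22,0,0,0,0,0,0.81,0.22,0,0,0,0,0,0.81,0.22,0,0,0,0,0,0.81,0.22,0,0,0,0,0,0.81,0.22,0,0,0,0,0,0.81,0.22,0,0,0,0,0]

```text
time_s: 27.35
position: [0.606, -0.0293, 0.2678]
ee_rot: [-3.137, -0.158, 0.006]
wrist_force: [0.9, 0.1, -0.1]
grip_width: 0.0006
gripper_force: 0.0
```

Call:
step_arm:
  steps: [0.81,0.22,0,0,0,0,0,0.81,0.22,0,0,0,0,0,0.81,0.22,0,0,0,0,0,0.81,0.22,0,0,0,0,0,0.81,0.22,0,0,0,0,0,0,0,0,0,0,0,0]

```text
time_s: 27.95
position: [0.7308, -0.0504, 0.2658]
ee_rot: [-3.136, -0.158, 0.008]
wrist_force: [-0.2, 0.2, 0.2]
grip_width: 0.0006
gripper_force: 0.0
```

```bash
python3 - <<'E'
from h import *
o=manip.get_obs();print(o['position'],case(o['position']))
go([*w(.130,0),.115],YAW)
E
```

```text
[ 0.73076703 -0.05041235  0.26583342] [0.13008729 0.00647465]
shift [0.02 0.22 5.03]
turn [-0.01  0.03 -0.01]
```

Call:
step_arm:
  steps: [0,0.22,0.8,0,0,0,0,0,0,0.8,0,0,0,0,0,0,0.8,0,0,0,0,0,0,0.8,0,0,0,0,0,0,0.8,0,0,0,0,0,0,0.6,0,0,0,0,0,0,0.4,0,0,0,0,0,0,0,0,0,0,0]

```text
time_s: 28.75
position: [0.7294, -0.0561, 0.1178]
ee_rot: [-3.136, -0.158, 0.007]
wrist_force: [0.6, -0.3, 0.6]
grip_width: 0.0004
gripper_force: 0.0
```

Call:
step_arm:
  steps: [-0.25,0,0,0,0,0,0,-0.25,0,0,0,0,0,0,-0.25,0,0,0,0,0,0,-0.25,0,0,0,0,0,0,-0.25,0,0,0,0,0,0,-0.25,0,0,0,0,0,0,-0.25,0,0,0,0,0,0,-0.25,0,0,0,0,0,0]

```text
time_s: 29.55
position: [0.6707, -0.0626, 0.1204]
ee_rot: [-3.138, -0.158, 0.0]
wrist_force: [0.3, -0.9, 0.4]
grip_width: 0.0005
gripper_force: 0.4
```

Call:
step_arm:
  steps: [-0.25,0,0,0,0,0,0,-0.25,0,0,0,0,0,0,-0.25,0,0,0,0,0,0,-0.25,0,0,0,0,0,0,-0.25,0,0,0,0,0,0,-0.08,0,0,0,0,0,0]

```text
time_s: 30.15
position: [0.6308, -0.0665, 0.1202]
ee_rot: [-3.137, -0.158, 0.001]
wrist_force: [1.0, -0.3, -0.8]
grip_width: 0.0005
gripper_force: 0.2
```

```bash
python3 - <<'E'
from h import *
o=manip.get_obs();print(o['position'],case(o['position']),o['wrist_force'])
s=shot('scene');cv2.imwrite('pics/s5.png',cv2.resize(s['pixels'][120:340,160:440],None,fx=2,fy=2))
E
```

```text
[ 0.63082651 -0.06653601  0.12024694] [0.029029   0.00053315] [ 1.04471903 -0.26379479 -0.78622767]
```

View pics/s5.png

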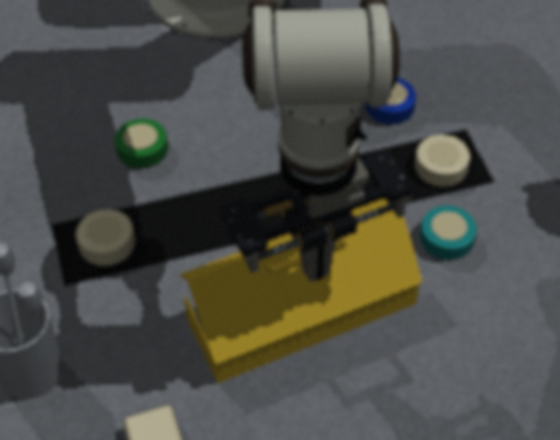

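The crop shows the lid tipped forward to about 0.8 rad, with the finger behind its bar at (318,265). I'll follow it down.

Call:
step_arm:
  steps: [-0.18,0,0.12,0,0,0,0,-0.18,0,0.14,0,0,0,0,-0.18,0,0.15,0,0,0,0,-0.18,0,0.17,0,0,0,0,-0.14,0,0.14,0,0,0,0,-0.14,0,0.14,0,0,0,0,-0.14,0,0.14,0,0,0,0,-0.12,0,0.12,0,0,0,0,-0.12,0,0.12,0,0,0,0,0,0,0,0,0,0,0]

```text
time_s: 31.2
position: [0.5905, -0.0706, 0.0825]
ee_rot: [-3.137, -0.158, -0.001]
wrist_force: [3.1, 0.6, -2.2]
grip_width: 0.0005
gripper_force: 1.6
```

Call:
step_arm:
  steps: [0,0,0,0,0,0,0,0,0,0,0,0,0,0,0,0,0,0,0,0,0,0,0,0,0,0,0,0,0,0,0,0,0,0,0]

```text
time_s: 31.7
position: [0.5909, -0.0707, 0.0833]
ee_rot: [3.138, 0.158, 0.001]
wrist_force: [5.4, 1.7, -3.7]
grip_width: 0.0006
gripper_force: 2.4
```

```bash
cat >> h.py <<'E'
def lid(n='scene'):
    c=shot(n);P=pts(c);hsv=cv2.cvtColor(c['pixels'],cv2.COLOR_BGR2HSV)
    q=P[cv2.inRange(hsv,(20,120,40),(34,255,255))>0];k=(q[:,:2]-O)@np.array([X,Y]).T
    for y0 in (-.125,-.09,-.06,.05,.08,.11):
        m=(abs(k[:,1]-y0)<.012)&(k[:,0]>-.055)&(k[:,0]<.055);print('lid y',y0,m.sum(),[ (round(float(np.median(k[m&(abs(k[:,0]-x)<.008),0])),3),round(float(np.median(q[m&(abs(k[:,0]-x)<.008),2])),4)) for x in (-.04,-.02,0,.02,.04) if (m&(abs(k[:,0]-x)<.008)).sum()>4])
E
python3 - <<'E'
from h import *
o=manip.get_obs();print(o['position'],case(o['position']),o['wrist_force']);lid()
E
```

```text
[ 0.59094931 -0.07065483  0.08331031] [-0.0110603   0.00046526] [ 5.42531888  1.70112859 -3.73651254]
lid y -0.125 565 [(-0.039, 0.0745), (-0.02, 0.0693), (0.0, 0.0648), (0.02, 0.0593), (0.045, 0.0412)]
lid y -0.09 543 [(-0.039, 0.0757), (-0.02, 0.0706), (0.0, 0.0657), (0.02, 0.061), (0.046, 0.0458)]
lid y -0.06 525 [(-0.039, 0.0756), (-0.021, 0.0707), (0.0, 0.0652), (0.021, 0.0606), (0.046, 0.047)]
lid y 0.05 470 [(-0.038, 0.0752), (-0.02, 0.0716), (-0.0, 0.0662), (0.019, 0.061), (0.046, 0.0455)]
lid y 0.08 491 [(-0.04, 0.0753), (-0.019, 0.0715), (0.0, 0.0657), (0.02, 0.0611), (0.046, 0.0437)]
lid y 0.11 482 [(-0.04, 0.0757), (-0.02, 0.0713), (-0.0, 0.0663), (0.021, 0.0615), (0.046, 0.0446)]
```

The lid is at about 0.24 rad, inside the range where it sinks by itself. I'll back the finger off and lift it clear.

Call:
step_arm:
  steps: [0.3,0,0,0,0,0,0,0.5,0,-0.1,0,0,0,0,0,0,-0.5,0,0,0,0,0,0,-0.9,0,0,0,0,0,0,-0.6,0,0,0,0,0,0,0,0,0,0,0,0,0,0,0,0,0,0,0,0,0,0,0,0,0]

```text
time_s: 32.55
position: [0.6133, -0.0681, 0.1449]
ee_rot: [-3.137, -0.158, 0.004]
wrist_force: [-0.5, -0.6, -0.2]
grip_width: 0.0009
gripper_force: 0.0
```

```bash
python3 - <<'E'
from h import *
o=manip.get_obs();print(o['position'],case(o['position']),o['wrist_force']);lid()
go([*w(-.033,0),.12],YAW)
E
```

```text
[ 0.6133476  -0.06807523  0.14488669] [0.01148401 0.00076817] [-0.5372827  -0.59652654 -0.22830921]
lid y -0.125 502 [(-0.04, 0.0532), (-0.019, 0.0529), (-0.001, 0.0529), (0.02, 0.0536), (0.045, 0.0414)]
lid y -0.09 496 [(-0.041, 0.0542), (-0.02, 0.0543), (0.0, 0.055), (0.02, 0.0546), (0.046, 0.0419)]
lid y -0.06 488 [(-0.04, 0.0544), (-0.02, 0.0542), (-0.0, 0.0538), (0.02, 0.0541), (0.046, 0.0415)]
lid y 0.05 437 [(-0.037, 0.0549), (-0.02, 0.0545), (0.0, 0.0545), (0.02, 0.0543), (0.046, 0.0468)]
lid y 0.08 436 [(-0.04, 0.0549), (-0.019, 0.0542), (0.0, 0.054), (0.02, 0.0544), (0.046, 0.0429)]
lid y 0.11 441 [(-0.039, 0.0545), (-0.02, 0.0544), (0.0, 0.0542), (0.02, 0.0547), (0.046, 0.0418)]
shift [-1.48  0.03  0.83]
turn [-0.01  0.02 -0.  ]
```

The lid lies level at 54 mm front to back, so it is fully shut. I'll retreat and do a final check.

Call:
step_arm:
  steps: [0,0,-0.8,0,0,0,0,0,0,-1,0,0,0,0,0,0,-1,0,0,0,0,0,0,-0.8,0,0,0,0,0,0,0,0,0,0,0,0,0,0,0,0,0,0,0,0,0,0,0,0,0]

```text
time_s: 33.3
position: [0.6133, -0.068, 0.2515]
ee_rot: [-3.136, -0.158, 0.006]
wrist_force: [-0.8, -0.3, 0.2]
grip_width: 0.0005
gripper_force: 0.0
```

```bash
python3 - <<'E'
from h import *
shot('scene','s6.png');lid();cakes()
E
```

```text
lid y -0.125 507 [(-0.04, 0.0537), (-0.02, 0.053), (-0.001, 0.0533), (0.02, 0.0534), (0.046, 0.0373)]
lid y -0.09 491 [(-0.041, 0.0546), (-0.021, 0.0541), (-0.0, 0.0542), (0.02, 0.0538), (0.046, 0.0419)]
lid y -0.06 488 [(-0.04, 0.0538), (-0.021, 0.0537), (0.0, 0.0545), (0.02, 0.0546), (0.046, 0.041)]
lid y 0.05 434 [(-0.039, 0.0545), (-0.02, 0.0551), (0.0, 0.0543), (0.02, 0.0545), (0.046, 0.0445)]
lid y 0.08 440 [(-0.039, 0.0536), (-0.02, 0.0538), (0.0, 0.0547), (0.019, 0.0548), (0.046, 0.0497)]
lid y 0.11 436 [(-0.039, 0.0542), (-0.021, 0.0542), (0.001, 0.0546), (0.019, 0.0541), (0.046, 0.0459)]
cake? 999 [ 0.7887 -0.0241] r 0.0739 case [0.1904 0.0268]
cake? 4981 [ 0.7562 -0.1148] r 0.0968 case [ 0.1489 -0.0602]
cake? 1049 [ 0.7336 -0.1967] r 0.0747 case [ 0.1181 -0.1394]
cake? 1385 [ 0.7329 -0.276 ] r 0.0549 case [ 0.1094 -0.2182]
cake? 426 [0.6664 0.0086] r 0.0306 case [0.072  0.0716]
cake? 111 [ 0.6756 -0.0502] r 0.0275 case [0.0753 0.0123]
cake? 490 [ 0.6108 -0.1622] r 0.0322 case [-0.0006 -0.0926]
cake? 26856 [0.2992 0.0299] r 0.3215 case [-0.2911  0.13  ]
cake? 331 [0.5591 0.1392] r 0.0207 case [-0.0216  0.2124]
cake? 940 [0.4455 0.1807] r 0.0348 case [-0.1303  0.2652]
cake? 925 [ 0.4261 -0.2653] r 0.0356 case [-0.1947 -0.1765]
cake? 343 [0.3208 0.1579] r 0.0211 case [-0.2567  0.2552]
cake? 359 [ 0.2866 -0.1877] r 0.0216 case [-0.3256 -0.0852]
```

View pics/s6.png

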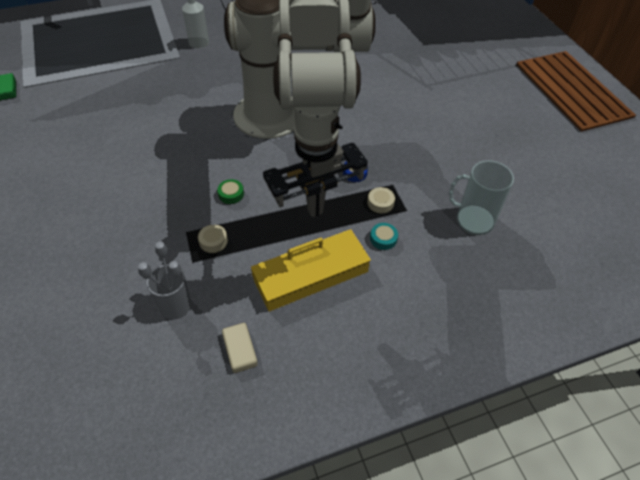

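The case is shut at (310,268), and the other two cakes are still at (212,238) and (381,200). The bystanders are where they were, and the gripper is clear of everything.

```bash
python3 -c "
from station import manip
print(manip.close_job())"
```

```text
the job is handed in; nothing more can be done
None
```

The three middle cakes are fully inside the case, the lid is shut flat, the other two cakes and the bystanders are where they were, and the job was handed in at about 33 s.

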